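# Crank the tube-scanning turntable steadily and park it at the pointer

## Robot

A 6-joint arm with a two-finger parallel gripper is mounted at the origin on the work surface. World frame = base frame: x ahead of the robot, y to its left, z up, the work surface at z = 0. Lengths are in mm, angles in rad, forces in N, time in s.
With the tool pointing down it reaches from about 275 to 1000 mm from the base axis. Payload 8.4 kg.
Tool frame: the origin (TCP) lies at the centre of the arm's flange, where the gripper is bolted on; the fingertips stand 173 mm ahead of it and the grasp point (between the pads) lies 155 mm ahead of it; z points along the fingers, y is the direction in which the jaws open and shut (so a half turn about z gives the same grasp; the last joint's range is limited). The gripper opens to 85 mm and grips with 20 to 120 N. Pads are 22 mm wide; open, the fingers measure 114 mm over their backs; the gripper's body (76 mm by 85 mm) begins 54 mm behind the grasp point. The pads swing forward as they close: fully open they stand 13 mm farther back than shut.
Start: joints at [-1.312, 0.353, 1.633, -0, 1.155, -0.002], TCP at [161.157, -603.869, 404.681] pointing down, gripper open.
Joint ranges: [-2.63, 2.63], [-0.92, 2.1], [0.06, 2.66], [-1.3, 4.44], [0, 2.69], [-3.02, 3.02]. Speed limits (rad/s): [2.22, 2.22, 2.79, 3.14, 3.14, 3.14].

## Interface

Orientations are given as [roll, pitch, yaw] about the fixed x, y, z axes, in that order (R = Rz(yaw) Ry(pitch) Rx(roll)).
In Python, from rig import sense, grab_frame, camera_model, sign_off gives the robot as it stands. The module is installed in compiled form; this text tells all that it offers.
- The arm moves only by the tool step_arm, never from a script. Its argument "commands" is a list of rows, each a list of 3 entries, a list of its own where there are three numbers: the shift along the tool's x, y, z in mm, then the turn about the tool's z in rad, then the opening, from 0 (shut) to 1 (fully open). A call has 1 to 20 rows; each row shifts and turns the pose as measured when the row begins, along the tool's axes as they then stand; what a row does not reach is not made up. A row lasts 1/8 s, in which the tool goes at most 62.5 mm and 10.7 degrees, less where a joint would pass 70% of its speed; a pose out of reach is approached as far as the arm can. A call with a gripper value outside its range is refused whole. The fingers move at their own pace and stop on an object; "force" is the grip in N (left out, the last holds). Time passes only in rows, so rows that do not move let the fingers close. It gives the time, the measured TCP pose, the force and the opening at its end, in the units of the state.
- sense(): the state, without advancing time (a new reading comes with each control period).
- grab_frame(name): name is "scene" or "side" or "wrist"; returns the picture (420x560x3 uint8, blue, green, red); there is no depth.
- camera_model(name): a dict with "fx", "fy", "cx", "cy" (pixels), "dist" ([k1, k2, p1, p2, k3] as OpenCV has them; the pictures are not rectified), "R" (3x3) and "t" (3): a world point X has camera coordinates R X + t. Camera axes: x right, y down, z forward; pixel columns grow to the right and rows downward; lengths in mm; the calibration is good to about 2 mm. A picture is of the moment at which its call begins: read the wrist's pose just before it. camera_model takes no time and is no camera call; for the wrist camera it gives the pose at the moment of the call.
- sign_off(): hands the job in, once; it reports no verdict.
The state is a dict: "clock": time; "qpos": joint angles; "qvel": joint speeds; "joint_efforts": joint torques, N m; "eef_pos": TCP position; "tcp_rot": TCP orientation; "contact_force": force on the tool from outside, world axes, zero at the start; "wrist_torque": the same for the moment, N m; "opening": opening from 0.0 (shut) to 1.0 (fully open).
Only numpy, scipy, OpenCV 4.12 (cv2) and the standard library are available. Lean on these libraries where they do the work, as an engineer would, in place of code of your own. Each camera call takes 0.05 s, during which the arm holds its last target. There are 200 camera calls.

## Task

Turn the hand crank so that the turntable with the vacuum tubes to be inspected, which follows through a slipping fluid coupling, comes up to one turn every four seconds (give or take about half a second) and stays there for at least five seconds, never spinning as fast as one turn in three seconds. Then bring the turntable to rest with the red line on its rim at the tip of the yellow pointer, to within about 15 mm, and let go of the crank. Drive it by the crank only: do not touch the turntable or the brass brake weight on its rim, and leave the cartons, bowl and jar where they are.

Things in the scene. Friction and masses are not known exactly. Their poses are not given: they have to be found in the camera images.
- crank (a joint): angle of the hand crank about its vertical axis, rad, counter-clockwise from above positive, 0 at the start (knob on the side away from the turntable), no stops; either direction will do. A belt turns the hidden drive shaft under the turntable 1:1; a fluid coupling drags the turntable along: torque on it = 0.1 N m per rad/s of (crank speed minus turntable speed).
- crank_axis (a point): point on the crank's vertical axis at the height of the knob's grip point, 105 mm above the bench. Fixed during a run. The crank arm is a flat steel bar 26 mm wide, its top 66 mm above the bench.
- knob_grip (a point): point to grip the crank's red knob: an upright cylinder of 30 mm diameter, from 70 to 132 mm above the bench, this point on its axis 105 mm above the bench. It runs on a circle of 70 mm radius about the crank axis and spins freely on its own pin, so it can be held from above with a gripper that does not turn.
- disc_centre (a point): centre of the turntable's top face, 72 mm above the bench, 260 mm from the crank axis. Fixed during a run; the straight line from crank axis to here is the machine's x direction.
- turntable: steel disc, 300 mm diameter, 12 mm thick, top 72 mm above the bench, black mat with four glass tubes fixed upright on it (tops up to 176 mm above the bench). Origin on its vertical axis at bench height, x axis along the red line, turning with it; no stops. Nominal mass 7 kg, moment of inertia 0.08 kg m2; these vary by some tens of percent from run to run.
- mark (a point): point on the red radial line on the turntable's top face (the line is 14 mm wide and runs from 86 to 148 mm radius), 130 mm from its axis.
- pointer (a point): point on the plane of the turntable's top face, 130 mm from its axis, just in front of the tip of the fixed yellow pointer at the rim (seen from above 90 degrees clockwise from the machine's x direction; its bar is 82 to 90 mm above the bench). The mark must come here. Fixed during a run.
- brake_weight: brass block 60 x 35 x 30 mm, origin at its underside centre, loose in a steel cage on the turntable's rim (across the disc from the pointer). It is the turntable's only drag: dry friction, nominally 0.1 N m (half to almost twice that, different every run). So at steady speed the turntable runs slower than the crank, nominally by 1 rad/s, and it stays put when the crank rests.
- carton_red: bystander: red carton, 60 x 60 x 130 mm, origin at its underside centre.
- carton_white: bystander: white carton, 75 x 50 x 100 mm, origin at its underside centre.
- bowl: bystander: green plastic bowl, 130 mm diameter, 50 mm high, origin at its underside centre.
- jar: bystander: closed jar, 64 mm diameter, 90 mm high, origin at its underside centre.
Things that resemble listed ones, but are neither listed nor needed, are in the scene too. There is more than one size of the brake_weight; the job needs the smallest.

How it is judged:
By the outcome, as a careful person would: the job done as asked, in the order asked, and still so for the second after the job is handed in, with the robot touching nothing.
It also fails if it takes over 69 s, if anything falls off the work surface, if the arm or the gripper's body presses on something with over 40 N, if the wrist force passes 120 N, or if a joint passes its speed limit or range.

## Working session

There is one attempt and no reset: what is moved stays moved. The work goes in short steps, Python scripts to look and compute and a tool call to move; the robot and the scene stay as the last step left them, time stands still between calls to the robot, and variables do not carry over. Pictures are saved under pics/ and viewed, about 8 in all and at most 12, crops included, and the job is handed in when it is done.

Besides the shell and the picture viewer there is one more tool, called after "Call:" as name([rows], argument=value, ...), one row to a line, values as JSON. step_arm: Moves the arm, as the interface text tells. Its arguments: {"type":"object","properties":{"commands":{"type":"array","items":{"type":"array"}},"force":{"type":"number"}},"required":["commands"]}

```bash
mkdir -p pics
python3 - <<'E'
from rig import *
import cv2,numpy as np
s=sense();print(s)
for n in("scene","side"):
    f=grab_frame(n);cv2.imwrite(f"pics/{n}0.png",f);m=camera_model(n)
    print(n,m["fx"],m["cx"],m["cy"],m["dist"],np.round(-np.array(m["R"]).T@np.array(m["t"])))
a=cv2.imread("pics/scene0.png");b=cv2.imread("pics/side0.png")
cv2.imwrite("pics/both.png",np.vstack([a,b])[:, :] if 0 else a)
E
```

```text
{'clock': 0.0, 'qpos': array([-1.31242868e+00,  3.53645068e-01,  1.63414825e+00, -1.65647522e-05,
        1.15517713e+00, -2.36747485e-03]), 'qvel': array([-0.00038955, -0.00017407, -0.00047495,  0.00029139,  0.0009551 ,
        0.00100622]), 'joint_efforts': array([ 3.88947810e-03, -6.05239105e+01, -3.42066908e+01,  3.36583998e-04,
        9.46433516e-03,  6.34487023e-06]), 'eef_pos': array([ 161.07574844, -603.6410957 ,  403.95739306]), 'tcp_rot': array([-3.14021483e+00,  1.18833858e-05,  2.60741828e-01]), 'contact_force': array([-0.55603698,  0.50731972, -0.07874714]), 'wrist_torque': array([ 0.01800077, -0.02942905,  0.04420969]), 'opening': 0.9965944745157027}
scene 386.8138710967399 279.93734045001423 206.39735546613147 [-0.10681664  0.          0.          0.          0.        ] [ 874.  493. 1152.]
side 532.4696604891433 282.116689171077 217.56647885986808 [0.02809091 0.         0.         0.         0.        ] [-312.  992. 1368.]
```

View pics/scene0.png

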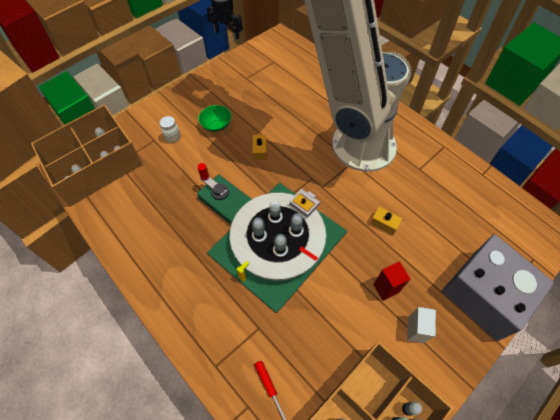

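View pics/side0.png

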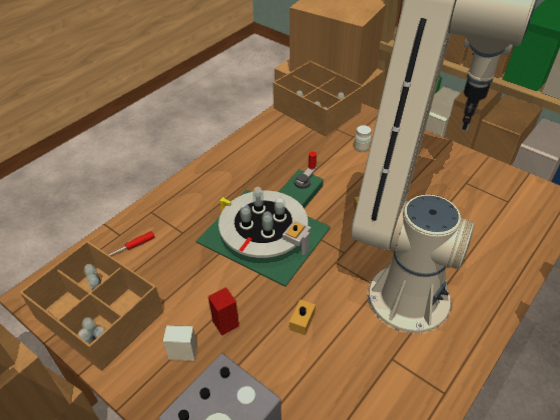

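The scene view shows the red knob at about (203,172), the crank hub at (220,190), the disc at about (278,234) and the red line at (308,254). The yellow pointer is at (241,268), and the brake weight in its cage at (304,202). Two larger brass blocks at (259,144) and (387,218) are decoys. In the side view the knob is at (312,160), the disc at (263,222), the line at (245,244) and the pointer at (225,202).

```bash
cat > h.py <<'E'
import cv2,numpy as np
from rig import *
def ray(n,uv,m=None):
    m=m or camera_model(n);K=np.array([[m["fx"],0,m["cx"]],[0,m["fy"],m["cy"]],[0,0,1.]])
    p=cv2.undistortPoints(np.float64(uv).reshape(-1,1,2),K,np.float64(m["dist"])).reshape(-1,2)
    R=np.array(m["R"]);d=np.c_[p,np.ones(len(p))]@R;return -R.T@np.array(m["t"]),d
def plane(n,uv,z,m=None):
    c,d=ray(n,uv,m);return (c+d*((z-c[2])/d[:,2])[:,None])
def blobs(mask,amin):
    k,l,st,c=cv2.connectedComponentsWithStats(mask.astype(np.uint8));return [(st[i,4],c[i].round(1),l==i) for i in range(1,k) if st[i,4]>=amin]
def red(f):
    h=cv2.cvtColor(f,cv2.COLOR_BGR2HSV);return ((h[...,0]<6)|(h[...,0]>174))&(h[...,1]>180)&(h[...,2]>90)
def yel(f):
    h=cv2.cvtColor(f,cv2.COLOR_BGR2HSV);return (abs(h[...,0].astype(int)-29)<4)&(h[...,1]>180)&(h[...,2]>130)
E
python3 - <<'E'
from h import *
from scipy.optimize import least_squares
roi={"scene":(150,150,370,310),"side":(190,130,350,270)}
for n in roi:
    f=cv2.imread(f"pics/{n}0.png");x0,y0,x1,y1=roi[n];M=np.zeros(f.shape[:2],bool);M[y0:y1,x0:x1]=1
    for a,c,l in blobs(red(f)&M,8):print(n,"red",a,c,plane(n,[c],72).round(1),plane(n,[c],101).round(1))
    for a,c,l in blobs(yel(f)&M,8):print(n,"yel",a,c,plane(n,[c],86).round(1))
    h=cv2.cvtColor(f,cv2.COLOR_BGR2HSV);w=((h[...,1]<60)&(h[...,2]>150)&M).astype(np.uint8)
    a,c,l=max(blobs(w,50),key=lambda t:t[0])
    ct=max(cv2.findContours(l.astype(np.uint8),cv2.RETR_EXTERNAL,cv2.CHAIN_APPROX_NONE)[0],key=len)
    P=plane(n,ct.reshape(-1,2),72)[:,:2]
    r=least_squares(lambda q:np.hypot(*(P-q[:2]).T)-q[2],[*P.mean(0),150],loss="soft_l1",f_scale=2)
    print(n,"disc",a,r.x.round(1),np.median(abs(r.fun)))
E
```

```text
scene red 121 [202.7 170.8] [[ 549.5 -266.5   72. ]] [[ 558.2 -246.1  101. ]]
scene red 72 [307.2 252.6] [[497.1 194.8  72. ]] [[507.2 202.8 101. ]]
scene yel 59 [241.9 267.3] [[676.5 103.1  86. ]]
scene disc 2752 [518.4  83.6 145.5] 10.510573724175742
side red 116 [312.  159.3] [[ 579.9 -277.5   72. ]] [[ 560.  -249.1  101. ]]
side red 54 [245.3 243.4] [[497.6 193.2  72. ]] [[479.5 211.  101. ]]
side yel 35 [224.8 200. ] [[676.2  97.3  86. ]]
side disc 1689 [518.7  78.  142.2] 8.57529498532736
```

Run:
```python
from h import *
rng=np.random.default_rng(0)
roi={"scene":(220,185,335,285),"side":(213,187,315,262)}
knob=np.array([559,-247.5])
for n in roi:
    f=cv2.imread(f"pics/{n}0.png");x0,y0,x1,y1=roi[n]
    e=cv2.Canny(f,80,200);v,u=np.nonzero(e[y0:y1,x0:x1]);P=plane(n,np.c_[u+x0,v+y0],72)[:,:2]
    best=[]
    for cx in np.arange(500,550,1.):
        for cy in np.arange(55,105,1.):
            d=np.hypot(P[:,0]-cx,P[:,1]-cy);best.append(((abs(d-150)<2.5).sum(),cx,cy,np.hypot(*(knob-[cx,cy]))))
    best.sort(reverse=True);print(n,np.round(best[:8],1))
    print(n, "mean top", np.round(np.mean(best[:8],0),1))
a=cv2.imread("pics/scene0.png")[140:300,180:360];cv2.imwrite("pics/crop.png",cv2.resize(a,None,fx=4,fy=3.7,interpolation=2))
```

```text
scene [[298.  519.   84.  333.9]
 [288.  519.   85.  334.9]
 [284.  520.   84.  333.8]
 [280.  518.   84.  334. ]
 [278.  520.   85.  334.8]
 [269.  518.   85.  335. ]
 [267.  519.   83.  332.9]
 [255.  521.   84.  333.7]]
scene mean top [277.4 519.2  84.2 334.1]
side [[206.  519.   81.  330.9]
 [203.  519.   80.  329.9]
 [200.  518.   81.  331. ]
 [200.  518.   80.  330.1]
 [197.  519.   82.  331.9]
 [196.  520.   81.  330.8]
 [194.  518.   82.  332. ]
 [191.  520.   80.  329.8]]
side mean top [198.4 518.9  80.9 330.8]
```

View pics/crop.png

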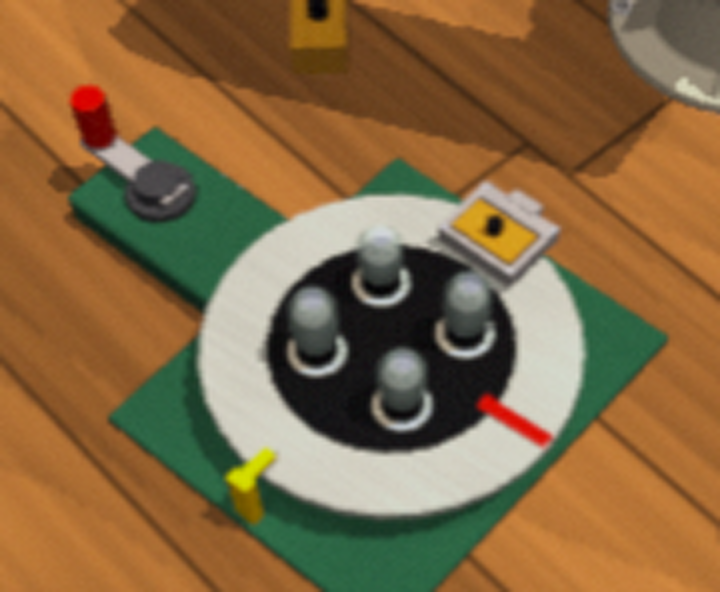

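The three brass blocks in the scene view are at (304,202), (259,144) and (387,218). Only the smallest, in the rim cage at (304,202), is the brake weight, as the crop shows at about (497,232). I won't touch any of them.

My geometry so far:
- **Knob:** (559,-247)
- **Disc centre:** (519,82)
- **Crank axis:** about (550.3,-176.7)
- **Red mark angle:** about 101°
- **Pointer angle:** about 7°

The knob-to-disc distance comes out at 330–334 mm, against 330 mm expected. I'll move above the knob next.

Call:
step_arm([
  [[47, -24, 4], 0, 1],
  [[47, -24, 4], 0, 1],
  [[47, -24, 4], 0, 1],
  [[47, -24, 4], 0, 1],
  [[47, -24, 4], 0, 1],
  [[47, -24, 4], 0, 1],
  [[47, -24, 4], 0, 1],
  [[47, -24, 4], 0, 1],
  [[47, -24, 4], 0, 1],
  [[40, -20, 4], 0, 1],
  [[0, 0, 0], 0, 1],
], force=60)

```text
clock: 1.48
eef_pos: [558.6, -245.4, 359.6]
tcp_rot: [-3.138, 0.002, 0.258]
contact_force: [0.0, -0.3, -0.4]
opening: 1.0
```

Run:
```python
from h import *
s=sense();m=camera_model("wrist");f=grab_frame("wrist");cv2.imwrite("pics/w1.png",f)
print(s["eef_pos"].round(1))
for a,c,l in blobs(red(f),60):
    print(a,c,plane("wrist",[c],132,m).round(1),plane("wrist",[c],101,m).round(1))
```

```text
[ 558.6 -245.4  359.6]
2024 [287.3 215.9] [[ 566.6 -242.4  132. ]] [[ 557.3 -244.8  101. ]]
```

View pics/w1.png

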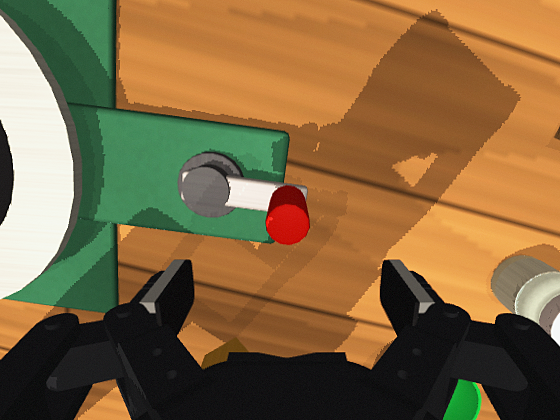

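The wrist view shows the knob's top face at about (288,223), and the hub and bar at (210,190). That fits a knob at about (558,-246), so the TCP is lined up within about 2 mm. I'll descend and grip.

Call:
step_arm([
  [[0, 0, 40], 0, 1],
  [[0, 0, 40], 0, 1],
  [[0, 0, 19], 0, 1],
  [[0, 0, 0], 0, 0],
  [[0, 0, 0], 0, 0],
  [[0, 0, 0], 0, 0],
  [[0, 0, 0], 0, 0],
  [[0, 0, 0], 0, 0],
], force=60)

```text
clock: 2.52
eef_pos: [552.5, -248.2, 261.5]
tcp_rot: [-3.134, 0.004, 0.252]
contact_force: [1.1, -3.9, -13.2]
opening: 0.325
```

```bash
cat > plan.py <<'E'
import json
from h import *
C=np.array([550.3,-176.6]);D=np.array([519,82.5])
def rows(dth,C=C,R=70,phi=None,zt=260):
    s=sense();p=s["eef_pos"];yaw=s["tcp_rot"][2];v=p[:2]-C
    phi=np.arctan2(v[1],v[0]) if phi is None else phi
    print("t",round(s["clock"],3),"phi",round(phi,3),"r",np.hypot(*v).round(1),"p",p.round(1),"F",s["contact_force"].round(1),"rot",s["tcp_rot"].round(3),"op",round(s["opening"],3))
    out=[];n=len(dth);dz=np.clip(p[2]-zt,-6,6)/n
    for d in dth:
        w=R*np.array([np.cos(phi+d)-np.cos(phi),np.sin(phi+d)-np.sin(phi)]);phi+=d
        c,q=np.cos(yaw),np.sin(yaw)
        out.append([[round(float(w@[c,q]),1),round(float(w@[q,-c]),1),round(dz,1)],0,0])
    print(json.dumps(out).replace("], 0, 0]","],0,0]"))
def mark(cam="scene",save=None):
    t=sense()["clock"];f=grab_frame(cam)
    if save: cv2.imwrite(save,f)
    M=red(f);v,u=np.nonzero(M);P=plane(cam,np.c_[u,v],72)[:,:2]-D;r=np.hypot(*P.T)
    k=(r>80)&(r<152);P=P[k]
    a=np.arctan2(P[:,1].mean(),P[:,0].mean()) if len(P) else np.nan
    print(cam,"t",round(t,3),"mark n",len(P),"ang deg",round(np.degrees(a),1),"rmean",r[k].mean().round(1) if len(P) else 0)
    return t,a
E
python3 -c "
from plan import *
mark('scene','pics/s2.png');mark('side')
rows([.08,.16,.22,.26,.28,.28])"
```

```text
scene t 2.525 mark n 72 ang deg 101.8 rmean 115.4
side t 2.575 mark n 56 ang deg 101.6 rmean 111.5
t 2.625 phi -1.54 r 71.7 p [ 552.5 -248.3  261.4] F [-1.   1.8 -6.6] rot [-3.133  0.004  0.252] op 0.327
[[[5.5, 1.0, 0.2],0,0], [[11.2, 0.7, 0.2],0,0], [[15.2, -2.0, 0.2],0,0], [[16.9, -6.5, 0.2],0,0], [[15.7, -11.7, 0.2],0,0], [[11.9, -15.5, 0.2],0,0]]
```

View pics/s2.png

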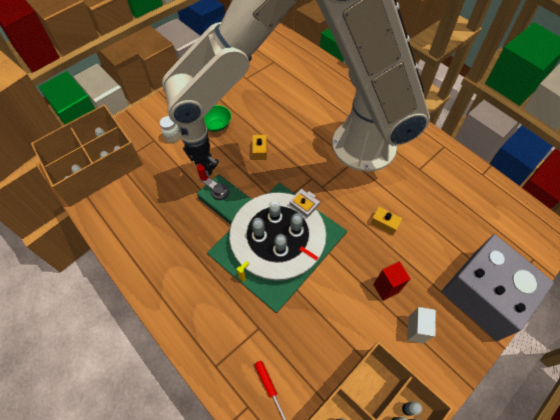

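The knob is held at about (204,170), and the disc, line at (308,253) and pointer are all unobstructed. I'll start the spin-up.

Call:
step_arm([
  [[5.5, 1.0, 0.2], 0, 0],
  [[11.2, 0.7, 0.2], 0, 0],
  [[15.2, -2.0, 0.2], 0, 0],
  [[16.9, -6.5, 0.2], 0, 0],
  [[15.7, -11.7, 0.2], 0, 0],
  [[11.9, -15.5, 0.2], 0, 0],
])

```text
clock: 3.38
eef_pos: [614.0, -192.5, 261.3]
tcp_rot: [-3.118, 0.023, 0.251]
contact_force: [-17.7, 1.5, 6.8]
opening: 0.328
```

```bash
python3 -c "
from plan import *
s=sense();print(s['qvel'].round(3))
rows([.29]*8)"
```

```text
[ 0.242  0.006 -0.014 -0.006  0.074  0.243]
t 3.375 phi -0.245 r 65.7 p [ 614.  -192.5  261.3] F [-17.7   1.5   6.8] rot [-3.118  0.023  0.251] op 0.328
[[[7.0, -19.0, 0.2],0,0], [[1.2, -20.2, 0.2],0,0], [[-4.6, -19.7, 0.2],0,0], [[-10.0, -17.6, 0.2],0,0], [[-14.6, -14.0, 0.2],0,0], [[-18.0, -9.2, 0.2],0,0], [[-19.9, -3.7, 0.2],0,0], [[-20.1, 2.2, 0.2],0,0]]
```

```bash
python3 - <<'E'
s=open('plan.py').read()
s=s.replace('p=s["eef_pos"];','from scipy.spatial.transform import Rotation as Q;p=s["eef_pos"];p=p+155*Q.from_euler("xyz",s["tcp_rot"]).as_matrix()[:,2]+[0,0,155];')
open('plan.py','w').write(s)
E
python3 -c "
from plan import *
rows([.29]*8)"
```

```text
t 3.375 phi -0.221 r 60.8 p [ 609.6 -189.9  261.4] F [-17.7   1.5   6.8] rot [-3.118  0.023  0.251] op 0.328
[[[6.5, -19.2, 0.2],0,0], [[0.8, -20.2, 0.2],0,0], [[-5.1, -19.6, 0.2],0,0], [[-10.4, -17.3, 0.2],0,0], [[-15.0, -13.6, 0.2],0,0], [[-18.2, -8.8, 0.2],0,0], [[-20.0, -3.2, 0.2],0,0], [[-20.1, 2.7, 0.2],0,0]]
```

The grasp point is about 8 mm off the knob's circle, so the knob is sitting off-centre in the pads along tool x. I'll stop, open and look.

Call:
step_arm([
  [[2, -8, 0], 0, 0],
  [[0, 0, 0], 0, 0],
  [[0, 0, 0], 0, 1],
  [[0, 0, 0], 0, 1],
  [[0, 0, 0], 0, 1],
  [[0, 0, 0], 0, 1],
])

```text
clock: 4.12
eef_pos: [616.1, -185.2, 263.7]
tcp_rot: [-3.122, 0.019, 0.251]
contact_force: [-0.5, -0.8, -0.1]
opening: 1.0
```

Run:
```python
from plan import *
rows([0.]);m=camera_model("wrist");f=grab_frame("wrist");cv2.imwrite("pics/w3.png",f);mark()
for n in("scene","side"):
    g=grab_frame(n)
    for a,c,l in blobs(red(g),8):
        p=plane(n,[c],101)[0]
        if abs(p[0]-560)<120 and abs(p[1]+180)<110: print(n,a,c,p.round(1))
for a,c,l in blobs(red(f),200): print(a,c,plane("wrist",[c],132,m).round(1))
```

```text
t 4.125 phi -0.101 r 62.6 p [ 612.6 -182.9  263.7] F [-0.5 -0.8 -0.1] rot [-3.122  0.019  0.251] op 1.0
[[[0.0, 0.0, 3.7],0,0]]
scene t 4.175 mark n 66 ang deg 134.1 rmean 114.7
scene 95 [198.9 194.1] [ 622.5 -179.5  101. ]
side 32 [289.9 163.8] [ 608.1 -178.7  101. ]
7223 [274.9 267.2] [[ 631.8 -174.1  132. ]]
```

View pics/w3.png

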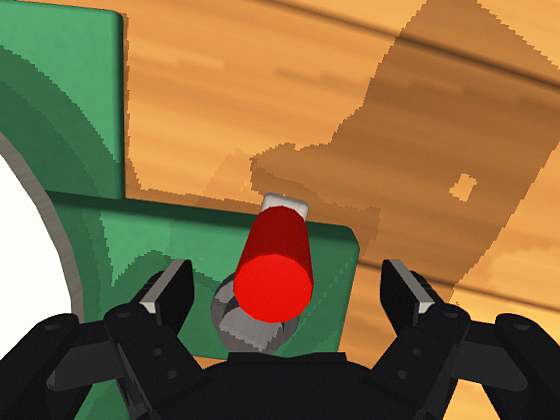

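The wrist view shows the knob's top face at about (274,288), to the left of and ahead of the centre between the pads.

Run:
```python
from plan import *
h=cv2.cvtColor(cv2.imread("pics/w3.png"),cv2.COLOR_BGR2HSV)
f=cv2.imread("pics/w3.png");b=(f[...,2]>220)&(f[...,1]<60)
m=camera_model("wrist")
for a,c,l in blobs(b,500):
    ct=max(cv2.findContours(l.astype(np.uint8),0,1)[0],key=len);P=plane("wrist",ct.reshape(-1,2),132,m)
    print(a,c,plane("wrist",[c],132,m).round(1),"size",np.ptp(P,0).round(1))
from scipy.spatial.transform import Rotation as Q
s=sense();R=Q.from_euler("xyz",s["tcp_rot"]).as_matrix();g=s["eef_pos"]+155*R[:,2];print(g.round(1), s["eef_pos"]+128*R[:,2])
```

```text
4052 [272.5 288.2] [[ 623.5 -174.9  132. ]] size [26.9 27.2  0. ]
[ 612.3 -182.6  108.4] [ 612.93620976 -183.03026907  135.40505553]
```

Call:
step_arm([
  [[10.5, -3, 3], 0, 1],
  [[0, 0, 0], 0, 1],
  [[0, 0, 0], 0, 1],
])

```text
clock: 4.7
eef_pos: [626.2, -178.7, 259.8]
tcp_rot: [-3.121, 0.019, 0.251]
contact_force: [-0.4, 0.0, 0.2]
opening: 1.002
```

Run:
```python
from plan import *
rows([0.]);m=camera_model("wrist");f=grab_frame("wrist");cv2.imwrite("pics/w4.png",f);b=(f[...,2]>220)&(f[...,1]<60)
for a,c,l in blobs(b,500): print(a,c,plane("wrist",[c],132,m).round(1))
```

```text
t 4.7 phi 0.002 r 72.2 p [ 622.5 -176.4  259.9] F [-0.4  0.   0.2] rot [-3.121  0.019  0.251] op 1.002
[[[0.0, 0.0, -0.1],0,0]]
3907 [282.8 321.2] [[ 623.9 -175.   132. ]]
```

Call:
step_arm([
  [[1, 0, 0], 0, 0],
  [[0, 0, 0], 0, 0],
  [[0, 0, 0], 0, 0],
  [[0, 0, 0], 0, 0],
  [[0, 0, 0], 0, 0],
], force=60)

```text
clock: 5.38
eef_pos: [626.9, -178.7, 260.2]
tcp_rot: [-3.122, 0.02, 0.251]
contact_force: [-0.8, -0.1, 0.2]
opening: 0.34
```

Run:
```python
from plan import *
rows([0.]);m=camera_model("wrist");f=grab_frame("wrist");cv2.imwrite("pics/w5.png",f);b=(f[...,2]>220)&(f[...,1]<60)
for a,c,l in blobs(b,300): print(a,c,plane("wrist",[c],132,m).round(1))
mark()
rows([.1,.2,.26,.29,.29,.29,.29,.29])
```

```text
t 5.375 phi 0.001 r 72.9 p [ 623.2 -176.5  260.2] F [-0.8 -0.1  0.2] rot [-3.122  0.02   0.251] op 0.34
[[[0.0, 0.0, 0.2],0,0]]
scene t 5.425 mark n 68 ang deg 133.7 rmean 114.3
t 5.475 phi 0.001 r 73.0 p [ 623.3 -176.5  260.2] F [-1.1 -0.2  1.6] rot [-3.122  0.02   0.251] op 0.338
[[[1.4, -6.9, 0.0],0,0], [[0.7, -14.0, 0.0],0,0], [[-3.2, -17.9, 0.0],0,0], [[-8.9, -18.2, 0.0],0,0], [[-13.7, -14.9, 0.0],0,0], [[-17.4, -10.3, 0.0],0,0], [[-19.6, -4.9, 0.0],0,0], [[-20.2, 0.9, 0.0],0,0]]
```

The grip is clean now, with the grasp point on the knob. I'll drive it.

Call:
step_arm([
  [[1.4, -6.9, 0], 0, 0],
  [[0.7, -14, 0], 0, 0],
  [[-3.2, -17.9, 0], 0, 0],
  [[-8.9, -18.2, 0], 0, 0],
  [[-13.7, -14.9, 0], 0, 0],
  [[-17.4, -10.3, 0], 0, 0],
])

```text
clock: 6.22
eef_pos: [563.5, -105.7, 260.2]
tcp_rot: [-3.127, 0.023, 0.255]
contact_force: [-0.3, -25.5, -8.8]
opening: 0.335
```

Run:
```python
from plan import *
rows([.29]*8)
p0=np.array([623.3,-176.5])
from scipy.spatial.transform import Rotation as Q
s=sense();R=Q.from_euler("xyz",s["tcp_rot"]).as_matrix();g=(s["eef_pos"]+155*R[:,2])[:2]
d=g-p0;L=np.hypot(*d);n=np.array([-d[1],d[0]])/L;c=(g+p0)/2+n*np.sqrt(4900-L*L/4);print("centre",c.round(1),"phi",np.arctan2(*(g-c)[::-1]).round(3))
```

```text
t 6.225 phi 1.444 r 72.8 p [ 559.5 -104.3  260.3] F [ -0.3 -25.5  -8.8] rot [-3.127  0.023  0.255] op 0.335
[[[-19.7, -4.7, 0.0],0,0], [[-20.2, 1.1, 0.0],0,0], [[-19.0, 6.8, 0.0],0,0], [[-16.3, 12.0, 0.0],0,0], [[-12.2, 16.1, 0.0],0,0], [[-7.1, 19.0, 0.0],0,0], [[-1.4, 20.2, 0.0],0,0], [[4.5, 19.7, 0.0],0,0]]
centre [ 553.3 -174.1] phi 1.483
```

```bash
sed -i 's/^C=.*;D/C=np.array([553,-175.5]);D/' plan.py
python3 - <<'E'
from plan import *
rows([.29]*12)
E
```

```text
t 6.225 phi 1.48 r 71.4 p [ 559.5 -104.3  260.3] F [ -0.3 -25.5  -8.8] rot [-3.127  0.023  0.255] op 0.335
[[[-19.8, -4.0, 0.0],0,0], [[-20.1, 1.8, 0.0],0,0], [[-18.8, 7.5, 0.0],0,0], [[-15.9, 12.5, 0.0],0,0], [[-11.6, 16.6, 0.0],0,0], [[-6.4, 19.2, 0.0],0,0], [[-0.6, 20.2, 0.0],0,0], [[5.2, 19.6, 0.0],0,0], [[10.5, 17.3, 0.0],0,0], [[15.0, 13.5, 0.0],0,0], [[18.3, 8.7, 0.0],0,0], [[20.0, 3.1, 0.0],0,0]]
```

Call:
step_arm([
  [[-19.8, -4.0, 0], 0, 0],
  [[-20.1, 1.8, 0], 0, 0],
  [[-18.8, 7.5, 0], 0, 0],
  [[-15.9, 12.5, 0], 0, 0],
  [[-11.6, 16.6, 0], 0, 0],
  [[-6.4, 19.2, 0], 0, 0],
  [[-0.6, 20.2, 0], 0, 0],
  [[5.2, 19.6, 0], 0, 0],
])

```text
clock: 7.22
eef_pos: [499.2, -216.3, 260.2]
tcp_rot: [-3.132, 0.017, 0.262]
contact_force: [1.0, 3.3, 1.9]
opening: 0.337
```

```bash
cat >> plan.py <<'E'
from scipy.spatial.transform import Rotation as Q
from scipy.optimize import least_squares
def pts(extra=None):
    "log grasp points, fit the circle centre (r=70)"
    s=sense();g=(s["eef_pos"]+155*Q.from_euler("xyz",s["tcp_rot"]).as_matrix()[:,2])[:2]
    L=json.load(open("pts.json"));L.append([float(s["clock"]),*map(float,g)]);json.dump(L,open("pts.json","w"))
    A=np.array(L[-5:])[:,1:];r=least_squares(lambda c:np.hypot(*(A-c).T)-70,[553,-175.5]);print("fit C",r.x.round(1),"res",r.fun.round(1));return r.x
E
echo '[[5.475,623.3,-176.5],[6.225,559.5,-104.3]]' > pts.json
python3 -c "
from plan import *
c=pts();mark();rows([.29]*10)"
```

```text
fit C [ 553.1 -174.2] res [0.2 0.2 0.3]
scene t 7.225 mark n 57 ang deg -122.8 rmean 112.2
t 7.275 phi -2.48 r 69.1 p [ 498.5 -217.9  260.3] F [ -2.5 -10.1  -5.5] rot [-3.135  0.015  0.262] op 0.334
[[[10.5, 17.3, 0.0],0,0], [[15.0, 13.6, 0.0],0,0], [[18.3, 8.7, 0.0],0,0], [[20.0, 3.1, 0.0],0,0], [[20.0, -2.7, 0.0],0,0], [[18.4, -8.3, 0.0],0,0], [[15.3, -13.3, 0.0],0,0], [[10.9, -17.1, 0.0],0,0], [[5.5, -19.5, 0.0],0,0], [[-0.3, -20.2, 0.0],0,0]]
```

Call:
step_arm([
  [[10.5, 17.3, 0], 0, 0],
  [[15.0, 13.6, 0], 0, 0],
  [[18.3, 8.7, 0], 0, 0],
  [[20.0, 3.1, 0], 0, 0],
  [[20.0, -2.7, 0], 0, 0],
  [[18.4, -8.3, 0], 0, 0],
  [[15.3, -13.3, 0], 0, 0],
  [[10.9, -17.1, 0], 0, 0],
  [[5.5, -19.5, 0], 0, 0],
  [[-0.3, -20.2, 0], 0, 0],
])

```text
clock: 8.52
eef_pos: [622.0, -144.8, 260.0]
tcp_rot: [-3.121, 0.034, 0.259]
contact_force: [-10.3, -6.8, 2.0]
opening: 0.339
```

```bash
sed -i 's/^C=.*;D/C=np.array([553.1,-174.3]);D/' plan.py
python3 -c "
from plan import *
c=pts();mark();rows([.29]*10)"
```

```text
fit C [ 553.2 -174.2] res [0.1 0.1 0.4 0.2]
scene t 8.525 mark n 70 ang deg -0.3 rmean 112.4
t 8.575 phi 0.501 r 70.1 p [ 614.6 -140.6  260.2] F [-7.9  1.6  4.3] rot [-3.118  0.036  0.259] op 0.337
[[[-7.6, -18.7, 0.0],0,0], [[-12.7, -15.8, 0.0],0,0], [[-16.6, -11.5, 0.0],0,0], [[-19.2, -6.3, 0.0],0,0], [[-20.2, -0.5, 0.0],0,0], [[-19.5, 5.3, 0.0],0,0], [[-17.2, 10.7, 0.0],0,0], [[-13.4, 15.1, 0.0],0,0], [[-8.5, 18.3, 0.0],0,0], [[-2.9, 20.0, 0.0],0,0]]
```

```bash
cat > sim.py <<'E'
import json
import numpy as np
from scipy.integrate import solve_ivp
from scipy.interpolate import PchipInterpolator as PI
from scipy.optimize import least_squares
# crank (t, angle) and disc (t, deg unwrapped)
CR=json.load(open("cr.json"));MK=json.load(open("mk.json"))
def sim(k,sl,cr,t0,th0,w0,ts):
    t,a=np.array(cr).T;f=PI(t,a).derivative();dt=.005;th,w=th0,w0;tt=t0;o=[];ts=list(ts)
    while ts:
        while ts and tt>=ts[0]-1e-9: o.append((th,w));ts.pop(0)
        Om=float(f(min(tt,t[-1]))) if tt<t[-1] else 0
        if w>0 or Om>sl: w=max(0,w+dt*k*(Om-w-sl)) 
        th+=w*dt;tt+=dt
    return np.array(o)
def fit():
    m=np.array(MK);ts=m[:,0];y=np.radians(m[:,1])
    r=least_squares(lambda q:sim(q[0],q[1],CR,ts[0],y[0],0,ts)[:,0]-y,[1.25,.6],diff_step=.01)
    return r.x,r.fun,sim(*r.x,CR,ts[0],y[0],0,ts)[-1,1]
E
cat > cr.json <<'E'
[[5.475,0],[5.6,0.1],[5.725,0.3],[5.85,0.57],[5.975,0.87],[6.1,1.17],[6.225,1.48],[6.35,1.77],[7.1,3.51],[7.225,3.8],[7.275,3.8],[7.4,4.08],[8.4,6.49],[8.525,6.784],[8.575,6.784]]
E
echo '[[5.475,133.7],[7.225,237.2],[8.525,359.7]]' > mk.json
python3 -c "
from sim import *
print(fit())
from plan import rows
rows([.275]*12)"
```

```text
(array([1.63585855, 0.57982679]), array([ 0.00000000e+00, -1.33839606e-11, -2.28563835e-11]), np.float64(1.7710391137104944))
t 8.575 phi 0.501 r 70.1 p [ 614.6 -140.6  260.2] F [-7.9  1.6  4.3] rot [-3.118  0.036  0.259] op 0.337
[[[-7.1, -17.8, 0.0],0,0], [[-11.7, -15.2, 0.0],0,0], [[-15.4, -11.5, 0.0],0,0], [[-17.9, -6.9, 0.0],0,0], [[-19.1, -1.8, 0.0],0,0], [[-18.9, 3.5, 0.0],0,0], [[-17.2, 8.5, 0.0],0,0], [[-14.3, 12.8, 0.0],0,0], [[-10.2, 16.2, 0.0],0,0], [[-5.4, 18.4, 0.0],0,0], [[-0.2, 19.2, 0.0],0,0], [[5.0, 18.5, 0.0],0,0]]
```

Call:
step_arm([
  [[-7.1, -17.8, 0], 0, 0],
  [[-11.7, -15.2, 0], 0, 0],
  [[-15.4, -11.5, 0], 0, 0],
  [[-17.9, -6.9, 0], 0, 0],
  [[-19.1, -1.8, 0], 0, 0],
  [[-18.9, 3.5, 0], 0, 0],
  [[-17.2, 8.5, 0], 0, 0],
  [[-14.3, 12.8, 0], 0, 0],
  [[-10.2, 16.2, 0], 0, 0],
  [[-5.4, 18.4, 0], 0, 0],
  [[-0.2, 19.2, 0], 0, 0],
  [[5.0, 18.5, 0], 0, 0],
])

```text
clock: 10.07
eef_pos: [504.6, -222.3, 260.2]
tcp_rot: [-3.127, 0.025, 0.262]
contact_force: [13.1, 13.8, -6.8]
opening: 0.336
```

```bash
python3 -c "
from plan import *
c=pts();mark();rows([.27]*14)"
```

```text
fit C [ 553.1 -174.3] res [0.2 0.3 0.2 0.3 0.6]
scene t 10.075 mark n 66 ang deg 142.3 rmean 114.8
t 10.125 phi -2.375 r 70.2 p [ 502.5 -223.   260.4] F [  8.7  -1.6 -15.4] rot [-3.129  0.023  0.261] op 0.333
[[[11.3, 15.1, 0.0],0,0], [[14.9, 11.6, 0.0],0,0], [[17.4, 7.2, 0.0],0,0], [[18.7, 2.3, 0.0],0,0], [[18.6, -2.8, 0.0],0,0], [[17.2, -7.7, 0.0],0,0], [[14.5, -12.0, 0.0],0,0], [[10.8, -15.4, 0.0],0,0], [[6.3, -17.8, 0.0],0,0], [[1.3, -18.8, 0.0],0,0], [[-3.7, -18.5, 0.0],0,0], [[-8.5, -16.8, 0.0],0,0], [[-12.7, -13.9, 0.0],0,0], [[-15.9, -10.0, 0.0],0,0]]
```

Call:
step_arm([
  [[11.3, 15.1, 0], 0, 0],
  [[14.9, 11.6, 0], 0, 0],
  [[17.4, 7.2, 0], 0, 0],
  [[18.7, 2.3, 0], 0, 0],
  [[18.6, -2.8, 0], 0, 0],
  [[17.2, -7.7, 0], 0, 0],
  [[14.5, -12.0, 0], 0, 0],
  [[10.8, -15.4, 0], 0, 0],
  [[6.3, -17.8, 0], 0, 0],
  [[1.3, -18.8, 0], 0, 0],
  [[-3.7, -18.5, 0], 0, 0],
  [[-8.5, -16.8, 0], 0, 0],
  [[-12.7, -13.9, 0], 0, 0],
  [[-15.9, -10.0, 0], 0, 0],
])

```text
clock: 11.88
eef_pos: [565.8, -104.1, 260.1]
tcp_rot: [-3.129, 0.045, 0.266]
contact_force: [0.2, -25.8, -12.1]
opening: 0.333
```

```bash
python3 -c "
from plan import *
c=pts();mark();rows([.275]*16)"
```

```text
fit C [ 552.8 -174. ] res [0.1 0.1 0.5 0.5 0.1]
scene t 11.875 mark n 64 ang deg -55.8 rmean 113.0
t 11.925 phi 1.532 r 70.2 p [ 555.8 -104.2  260.2] F [ -8.6 -17.1  -0.6] rot [-3.129  0.048  0.267] op 0.332
[[[-18.9, -3.2, 0.0],0,0], [[-19.1, 2.1, 0.0],0,0], [[-17.8, 7.2, 0.0],0,0], [[-15.2, 11.7, 0.0],0,0], [[-11.4, 15.4, 0.0],0,0], [[-6.8, 17.9, 0.0],0,0], [[-1.7, 19.1, 0.0],0,0], [[3.6, 18.9, 0.0],0,0], [[8.5, 17.2, 0.0],0,0], [[12.9, 14.2, 0.0],0,0], [[16.3, 10.2, 0.0],0,0], [[18.4, 5.4, 0.0],0,0], [[19.2, 0.2, 0.0],0,0], [[18.5, -5.0, 0.0],0,0], [[16.5, -9.9, 0.0],0,0], [[13.2, -14.0, 0.0],0,0]]
```

Call:
step_arm([
  [[-18.9, -3.2, 0], 0, 0],
  [[-19.1, 2.1, 0], 0, 0],
  [[-17.8, 7.2, 0], 0, 0],
  [[-15.2, 11.7, 0], 0, 0],
  [[-11.4, 15.4, 0], 0, 0],
  [[-6.8, 17.9, 0], 0, 0],
  [[-1.7, 19.1, 0], 0, 0],
  [[3.6, 18.9, 0], 0, 0],
  [[8.5, 17.2, 0], 0, 0],
  [[12.9, 14.2, 0], 0, 0],
  [[16.3, 10.2, 0], 0, 0],
  [[18.4, 5.4, 0], 0, 0],
  [[19.2, 0.2, 0], 0, 0],
  [[18.5, -5.0, 0], 0, 0],
])

```text
clock: 13.68
eef_pos: [607.2, -230.6, 259.9]
tcp_rot: [-3.112, 0.043, 0.261]
contact_force: [-9.8, 10.1, 8.6]
opening: 0.335
```

```bash
python3 -c "
from plan import *
c=pts();mark();rows([.27]*16)"
```

```text
fit C [ 553.4 -174.7] res [0.2 0.2 0.5 0.7 0.5]
scene t 13.675 mark n 70 ang deg 107.4 rmean 114.3
t 13.725 phi -0.823 r 70.9 p [ 601.3 -226.3  260.2] F [-4.9 11.7  6.9] rot [-3.112  0.042  0.262] op 0.34
[[[15.3, -11.0, 0.0],0,0], [[11.8, -14.7, 0.0],0,0], [[7.5, -17.3, 0.0],0,0], [[2.6, -18.7, 0.0],0,0], [[-2.5, -18.7, 0.0],0,0], [[-7.3, -17.4, 0.0],0,0], [[-11.7, -14.8, 0.0],0,0], [[-15.2, -11.1, 0.0],0,0], [[-17.6, -6.6, 0.0],0,0], [[-18.8, -1.7, 0.0],0,0], [[-18.5, 3.4, 0.0],0,0], [[-17.0, 8.2, 0.0],0,0], [[-14.2, 12.4, 0.0],0,0], [[-10.3, 15.7, 0.0],0,0], [[-5.8, 17.9, 0.0],0,0], [[-0.8, 18.8, 0.0],0,0]]
```

Call:
step_arm([
  [[15.3, -11.0, 0], 0, 0],
  [[11.8, -14.7, 0], 0, 0],
  [[7.5, -17.3, 0], 0, 0],
  [[2.6, -18.7, 0], 0, 0],
  [[-2.5, -18.7, 0], 0, 0],
  [[-7.3, -17.4, 0], 0, 0],
  [[-11.7, -14.8, 0], 0, 0],
  [[-15.2, -11.1, 0], 0, 0],
  [[-17.6, -6.6, 0], 0, 0],
  [[-18.8, -1.7, 0], 0, 0],
  [[-18.5, 3.4, 0], 0, 0],
  [[-17.0, 8.2, 0], 0, 0],
  [[-14.2, 12.4, 0], 0, 0],
  [[-10.3, 15.7, 0], 0, 0],
])

```text
clock: 15.48
eef_pos: [487.6, -167.4, 261.1]
tcp_rot: [-3.139, 0.032, 0.269]
contact_force: [16.4, -0.6, -26.2]
opening: 0.332
```

Run:
```python
from plan import *
import json
c=pts();t,a=mark()
s=sense();g=(s["eef_pos"]+155*Q.from_euler("xyz",s["tcp_rot"]).as_matrix()[:,2])[:2];v=g-C;ph=np.arctan2(v[1],v[0])
end=16*0+ (ph+4*np.pi if ph>0 else ph+6*np.pi)
print("crank",end)
cr=json.load(open("cr.json"))
for t0,a0,t1,a1 in [(8.575,6.784,10.075,10.191),(10.125,10.191,11.875,14.098),(11.925,14.098,13.675,18.026),(13.725,18.026,15.475,end)]:
    w=(a1-a0)/(t1-t0);cr+=[[t0+.125,a0+.1*w],[t1-.125,a1-.13*w],[t1,a1],[t1+.05,a1]] if t1<15.4 else [[t0+.125,a0+.1*w],[t1-.125,a1-.13*w],[t1,a1],[t1+.05,a1]]
json.dump(cr,open("cr.json","w"))
m=[[5.475,133.7],[7.225,237.2],[8.525,359.7],[10.075,502.3],[11.875,664.2],[13.675,827.4]]
d=np.degrees(a);d+=360*round((827.4+163-d)/360);m.append([t,d]);json.dump(m,open("mk.json","w"));print(m[-1])
import sim;x,f,w=sim.fit();print(x,np.degrees(f).round(1),w)
# candidate stop from here: n rows at .27, a ramp, then at rest
for n in range(0,16):
    plan_=[.27]*n+[.22,.15,.08];tt=15.525;q=end;cc=[[tt,q]]
    for dd in plan_: tt+=.125;q+=dd;cc.append([tt,q])
    cc+=[[tt+.02,q],[tt+3,q]]
    o=sim.sim(*x,cr[:-1]+cc,5.475,np.radians(133.7),0,[tt+2.5]);print(n,(np.degrees(o[0,0])%360).round(1))
rows([.27]*16)
```

```text
fit C [ 553.1 -174.6] res [0.4 0.4 0.6 0.8 0.6]
scene t 15.475 mark n 56 ang deg -93.3 rmean 114.2
crank 15.648376832642295
[15.475, np.float64(986.7375556844388)]
[0.64846922 0.23003653] [  0.  -29.1 -34.9 -16.7  17.5  53.7 -39. ] 0.0
0 235.7
1 244.6
2 254.8
3 265.8
4 277.3
5 289.2
6 301.3
7 313.8
8 326.4
9 339.1
10 352.0
11 4.9
12 17.9
13 30.9
14 44.0
15 57.2
t 15.525 phi 3.082 r 70.5 p [ 482.7 -170.1  261.2] F [ 13.2  -6.1 -27.4] rot [-3.14   0.031  0.269] op 0.334
[[[-3.6, 18.5, 0.1],0,0], [[1.4, 18.8, 0.1],0,0], [[6.4, 17.7, 0.1],0,0], [[10.9, 15.4, 0.1],0,0], [[14.6, 11.9, 0.1],0,0], [[17.2, 7.6, 0.1],0,0], [[18.6, 2.7, 0.1],0,0], [[18.7, -2.4, 0.1],0,0], [[17.4, -7.3, 0.1],0,0], [[14.8, -11.6, 0.1],0,0], [[11.2, -15.2, 0.1],0,0], [[6.7, -17.6, 0.1],0,0], [[1.8, -18.8, 0.1],0,0], [[-3.3, -18.6, 0.1],0,0], [[-8.1, -17.0, 0.1],0,0], [[-12.3, -14.2, 0.1],0,0]]
```

Run:
```python
from plan import *
cr=json.load(open("cr.json"));cr=[c for c in cr if c[0]<13.73];end=21.932;w=(end-18.026)/1.75
cr+=[[13.85,18.026+.1*w],[15.35,end-.13*w],[15.475,end],[15.525,end]];json.dump(cr,open("cr.json","w"))
import sim;x,f,w=sim.fit();print(x,np.degrees(f).round(1),w)
for n in range(0,16):
    tt=15.525;q=end;cc=[[tt,q]]
    for dd in [.27]*n+[.22,.15,.08]: tt+=.125;q+=dd;cc.append([tt,q])
    cc+=[[tt+.02,q],[tt+3,q]]
    o=sim.sim(*x,cr[:-1]+cc,5.475,np.radians(133.7),0,[tt+2.5]);print(n,(np.degrees(o[0,0]-f[-1])%360).round(1))
```

```text
[1.74166634 0.60566066] [ 0.   1.1 -0.1 -0.6 -0.2 -1.2  1.2] 1.7004081119787624
0 313.5
1 324.6
2 335.7
3 346.8
4 357.9
5 9.0
6 20.1
7 31.2
8 42.3
9 53.4
10 64.6
11 75.7
12 86.8
13 97.9
14 109.1
15 120.2
```

The fit is good: slip 0.61 rad/s, residuals about 1°. My camera pauses briefly dip the speed, so I'll do one uninterrupted run of more than 6 s with no pictures, then stop.

Call:
step_arm([
  [[-3.6, 18.5, 0.1], 0, 0],
  [[1.4, 18.8, 0.1], 0, 0],
  [[6.4, 17.7, 0.1], 0, 0],
  [[10.9, 15.4, 0.1], 0, 0],
  [[14.6, 11.9, 0.1], 0, 0],
  [[17.2, 7.6, 0.1], 0, 0],
  [[18.6, 2.7, 0.1], 0, 0],
  [[18.7, -2.4, 0.1], 0, 0],
  [[17.4, -7.3, 0.1], 0, 0],
  [[14.8, -11.6, 0.1], 0, 0],
  [[11.2, -15.2, 0.1], 0, 0],
  [[6.7, -17.6, 0.1], 0, 0],
  [[1.8, -18.8, 0.1], 0, 0],
  [[-3.3, -18.6, 0.1], 0, 0],
  [[-8.1, -17.0, 0.1], 0, 0],
  [[-12.3, -14.2, 0.1], 0, 0],
])

```text
clock: 17.52
eef_pos: [588.2, -108.8, 260.8]
tcp_rot: [-3.134, 0.052, 0.268]
contact_force: [-4.7, -15.6, -9.0]
opening: 0.336
```

```bash
python3 -c "
from plan import *
c=pts();rows([.27]*18)"
```

```text
fit C [ 553.  -174.6] res [0.3 0.6 0.9 0.5 0.2]
t 17.525 phi 1.173 r 69.9 p [ 580.1 -109.9  261. ] F [ -4.7 -15.6  -9. ] rot [-3.134  0.052  0.268] op 0.336
[[[-16.2, -9.5, 0.1],0,0], [[-18.2, -4.9, 0.1],0,0], [[-18.8, 0.2, 0.1],0,0], [[-18.1, 5.2, 0.1],0,0], [[-16.1, 9.8, 0.1],0,0], [[-12.9, 13.8, 0.1],0,0], [[-8.7, 16.7, 0.1],0,0], [[-4.0, 18.4, 0.1],0,0], [[1.1, 18.8, 0.1],0,0], [[6.1, 17.8, 0.1],0,0], [[10.6, 15.6, 0.1],0,0], [[14.4, 12.2, 0.1],0,0], [[17.1, 7.9, 0.1],0,0], [[18.6, 3.0, 0.1],0,0], [[18.7, -2.0, 0.1],0,0], [[17.5, -6.9, 0.1],0,0], [[15.0, -11.4, 0.1],0,0], [[11.5, -15.0, 0.1],0,0]]
```

Call:
step_arm([
  [[-16.2, -9.5, 0.1], 0, 0],
  [[-18.2, -4.9, 0.1], 0, 0],
  [[-18.8, 0.2, 0.1], 0, 0],
  [[-18.1, 5.2, 0.1], 0, 0],
  [[-16.1, 9.8, 0.1], 0, 0],
  [[-12.9, 13.8, 0.1], 0, 0],
  [[-8.7, 16.7, 0.1], 0, 0],
  [[-4.0, 18.4, 0.1], 0, 0],
  [[1.1, 18.8, 0.1], 0, 0],
  [[6.1, 17.8, 0.1], 0, 0],
  [[10.6, 15.6, 0.1], 0, 0],
  [[14.4, 12.2, 0.1], 0, 0],
  [[17.1, 7.9, 0.1], 0, 0],
  [[18.6, 3.0, 0.1], 0, 0],
  [[18.7, -2.0, 0.1], 0, 0],
  [[17.5, -6.9, 0.1], 0, 0],
  [[15.0, -11.4, 0.1], 0, 0],
  [[11.5, -15.0, 0.1], 0, 0],
])

```text
clock: 19.77
eef_pos: [629.2, -193.6, 260.8]
tcp_rot: [-3.115, 0.045, 0.259]
contact_force: [-7.6, 0.2, -5.8]
opening: 0.338
```

```bash
python3 -c "
from plan import *
c=pts();rows([.265]*18)"
```

```text
fit C [ 553.2 -174.5] res [0.5 0.8 0.7 0.  0.2]
t 19.775 phi -0.246 r 70.3 p [ 621.3 -191.4  261. ] F [-7.6  0.2 -5.8] rot [-3.115  0.045  0.259] op 0.338
[[[6.7, -17.2, 0.1],0,0], [[2.0, -18.4, 0.1],0,0], [[-2.9, -18.3, 0.1],0,0], [[-7.6, -16.9, 0.1],0,0], [[-11.7, -14.3, 0.1],0,0], [[-15.1, -10.7, 0.1],0,0], [[-17.4, -6.4, 0.1],0,0], [[-18.4, -1.6, 0.1],0,0], [[-18.2, 3.3, 0.1],0,0], [[-16.7, 7.9, 0.1],0,0], [[-14.1, 12.0, 0.1],0,0], [[-10.4, 15.3, 0.1],0,0], [[-6.1, 17.5, 0.1],0,0], [[-1.3, 18.5, 0.1],0,0], [[3.6, 18.1, 0.1],0,0], [[8.2, 16.6, 0.1],0,0], [[12.3, 13.8, 0.1],0,0], [[15.5, 10.1, 0.1],0,0]]
```

Call:
step_arm([
  [[6.7, -17.2, 0.1], 0, 0],
  [[2.0, -18.4, 0.1], 0, 0],
  [[-2.9, -18.3, 0.1], 0, 0],
  [[-7.6, -16.9, 0.1], 0, 0],
  [[-11.7, -14.3, 0.1], 0, 0],
  [[-15.1, -10.7, 0.1], 0, 0],
  [[-17.4, -6.4, 0.1], 0, 0],
  [[-18.4, -1.6, 0.1], 0, 0],
  [[-18.2, 3.3, 0.1], 0, 0],
  [[-16.7, 7.9, 0.1], 0, 0],
  [[-14.1, 12.0, 0.1], 0, 0],
  [[-10.4, 15.3, 0.1], 0, 0],
  [[-6.1, 17.5, 0.1], 0, 0],
  [[-1.3, 18.5, 0.1], 0, 0],
  [[3.6, 18.1, 0.1], 0, 0],
  [[8.2, 16.6, 0.1], 0, 0],
])

```text
clock: 21.78
eef_pos: [511.4, -229.3, 261.9]
tcp_rot: [-3.136, 0.019, 0.259]
contact_force: [4.8, 9.0, -12.6]
opening: 0.337
```

```bash
cat > stop.py <<'E'
from plan import *
import sim,sys
K,SL=1.74,.606
def outlook(t,th,w,hold,seqs):
    "final disc angle (deg) for crank row sequences that start at t+hold"
    for s in seqs:
        q=0;tt=t;cc=[[tt-.1,-.1*2.15 if w>.5 else 0],[tt,0]]
        if hold: tt+=hold;cc.append([tt,0])
        for d in s: tt+=.125;q+=d;cc.append([tt,q])
        cc+=[[tt+.02,q],[tt+4,q]]
        o=sim.sim(K,SL,cc,t,th,w,[tt+2.5]);print(s if len(s)<8 else (len(s),s[-4:]),(np.degrees(o[0,0])%360).round(1),end=" | ")
    print()
E
python3 -c "
from stop import *
c=pts();t,a=mark()
outlook(t,a,1.54,.05,[[.27]*n+[.22,.15,.08] for n in range(3,20)])
rows([.27]*18)"
```

```text
fit C [ 553.  -175.1] res [0.5 0.6 0.6 0.2 0.3]
scene t 21.775 mark n 70 ang deg 95.5 rmean 114.7
[0.27, 0.27, 0.27, 0.22, 0.15, 0.08] 170.8 | [0.27, 0.27, 0.27, 0.27, 0.22, 0.15, 0.08] 181.8 | (8, [0.27, 0.22, 0.15, 0.08]) 192.8 | (9, [0.27, 0.22, 0.15, 0.08]) 203.9 | (10, [0.27, 0.22, 0.15, 0.08]) 215.0 | (11, [0.27, 0.22, 0.15, 0.08]) 226.0 | (12, [0.27, 0.22, 0.15, 0.08]) 237.1 | (13, [0.27, 0.22, 0.15, 0.08]) 248.2 | (14, [0.27, 0.22, 0.15, 0.08]) 259.3 | (15, [0.27, 0.22, 0.15, 0.08]) 270.4 | (16, [0.27, 0.22, 0.15, 0.08]) 281.5 | (17, [0.27, 0.22, 0.15, 0.08]) 292.7 | (18, [0.27, 0.22, 0.15, 0.08]) 303.8 | (19, [0.27, 0.22, 0.15, 0.08]) 314.9 | (20, [0.27, 0.22, 0.15, 0.08]) 326.0 | (21, [0.27, 0.22, 0.15, 0.08]) 337.2 | (22, [0.27, 0.22, 0.15, 0.08]) 348.3 | 
t 21.825 phi -2.214 r 70.7 p [ 510.7 -230.9  262. ] F [  5.5  -2.  -21.1] rot [-3.138  0.017  0.259] op 0.337
[[[13.6, 13.1, 0.1],0,0], [[16.6, 9.0, 0.1],0,0], [[18.4, 4.2, 0.1],0,0], [[18.8, -0.8, 0.1],0,0], [[17.9, -5.8, 0.1],0,0], [[15.7, -10.4, 0.1],0,0], [[12.4, -14.2, 0.1],0,0], [[8.2, -17.0, 0.1],0,0], [[3.3, -18.5, 0.1],0,0], [[-1.7, -18.8, 0.1],0,0], [[-6.7, -17.6, 0.1],0,0], [[-11.1, -15.2, 0.1],0,0], [[-14.8, -11.7, 0.1],0,0], [[-17.4, -7.3, 0.1],0,0], [[-18.7, -2.4, 0.1],0,0], [[-18.7, 2.7, 0.1],0,0], [[-17.3, 7.5, 0.1],0,0], [[-14.6, 11.9, 0.1],0,0]]
```

Over 15.5–21.8 s the disc averaged 1.52 rad/s (4.13 s per turn) without interruption, so the run is done. Next is the approach to the stop.

Call:
step_arm([
  [[13.6, 13.1, 0.1], 0, 0],
  [[16.6, 9.0, 0.1], 0, 0],
  [[18.4, 4.2, 0.1], 0, 0],
  [[18.8, -0.8, 0.1], 0, 0],
  [[17.9, -5.8, 0.1], 0, 0],
  [[15.7, -10.4, 0.1], 0, 0],
  [[12.4, -14.2, 0.1], 0, 0],
  [[8.2, -17.0, 0.1], 0, 0],
  [[3.3, -18.5, 0.1], 0, 0],
  [[-1.7, -18.8, 0.1], 0, 0],
  [[-6.7, -17.6, 0.1], 0, 0],
  [[-11.1, -15.2, 0.1], 0, 0],
])

```text
clock: 23.32
eef_pos: [588.0, -108.6, 261.7]
tcp_rot: [-3.139, 0.043, 0.265]
contact_force: [-10.0, -26.0, -6.6]
opening: 0.331
```

```bash
python3 -c "
from stop import *
c=pts();t,a=mark()
outlook(t,a,1.55,.05,[[.27]*n+[.22,.15,.08] for n in range(4,10)])
rows([.27]*7+[.22,.15,.08])"
```

```text
fit C [ 552.9 -174.5] res [0.4 0.1 0.5 0.6 0.5]
scene t 23.325 mark n 60 ang deg -134.8 rmean 113.3
[0.27, 0.27, 0.27, 0.27, 0.22, 0.15, 0.08] 311.8 | (8, [0.27, 0.22, 0.15, 0.08]) 322.8 | (9, [0.27, 0.22, 0.15, 0.08]) 333.9 | (10, [0.27, 0.22, 0.15, 0.08]) 345.0 | (11, [0.27, 0.22, 0.15, 0.08]) 356.0 | (12, [0.27, 0.22, 0.15, 0.08]) 7.1 | 
t 23.375 phi 1.194 r 70.0 p [ 578.9 -109.2  261.7] F [-13.1 -15.7   1.2] rot [-3.138  0.046  0.265] op 0.337
[[[-16.5, -9.1, 0.2],0,0], [[-18.3, -4.4, 0.2],0,0], [[-18.8, 0.6, 0.2],0,0], [[-18.0, 5.6, 0.2],0,0], [[-15.8, 10.2, 0.2],0,0], [[-12.5, 14.1, 0.2],0,0], [[-8.3, 16.9, 0.2],0,0], [[-3.2, 15.0, 0.2],0,0], [[-0.3, 10.5, 0.2],0,0], [[0.5, 5.6, 0.2],0,0]]
```

```bash
python3 -c "
from stop import *
rows([.27]*9+[.22,.15,.08])"
```

```text
t 23.375 phi 1.194 r 70.0 p [ 578.9 -109.2  261.7] F [-13.1 -15.7   1.2] rot [-3.138  0.046  0.265] op 0.337
[[[-16.5, -9.1, 0.1],0,0], [[-18.3, -4.4, 0.1],0,0], [[-18.8, 0.6, 0.1],0,0], [[-18.0, 5.6, 0.1],0,0], [[-15.8, 10.2, 0.1],0,0], [[-12.5, 14.1, 0.1],0,0], [[-8.3, 16.9, 0.1],0,0], [[-3.5, 18.5, 0.1],0,0], [[1.5, 18.8, 0.1],0,0], [[4.9, 14.6, 0.1],0,0], [[5.1, 9.1, 0.1],0,0], [[3.3, 4.5, 0.1],0,0]]
```

Call:
step_arm([
  [[-16.5, -9.1, 0.1], 0, 0],
  [[-18.3, -4.4, 0.1], 0, 0],
  [[-18.8, 0.6, 0.1], 0, 0],
  [[-18.0, 5.6, 0.1], 0, 0],
  [[-15.8, 10.2, 0.1], 0, 0],
  [[-12.5, 14.1, 0.1], 0, 0],
  [[-8.3, 16.9, 0.1], 0, 0],
  [[-3.5, 18.5, 0.1], 0, 0],
  [[1.5, 18.8, 0.1], 0, 0],
  [[4.9, 14.6, 0.1], 0, 0],
  [[5.1, 9.1, 0.1], 0, 0],
  [[3.3, 4.5, 0.1], 0, 0],
  [[0, 0, 0], 0, 0],
  [[0, 0, 0], 0, 0],
  [[0, 0, 0], 0, 0],
  [[0, 0, 0], 0, 0],
  [[0, 0, 0], 0, 0],
  [[0, 0, 0], 0, 0],
])

```text
clock: 25.62
eef_pos: [524.5, -235.5, 261.9]
tcp_rot: [-3.14, 0.031, 0.263]
contact_force: [1.5, 4.4, -16.4]
opening: 0.337
```

```bash
python3 -c "
from stop import *
mark('scene','pics/s6.png');mark('side','pics/d6.png');mark();rows([0.])
a=cv2.imread('pics/s6.png')[190:290,210:340];b=cv2.imread('pics/d6.png')[180:270,200:330]
for n in('scene','side'):
    f=cv2.imread('pics/'+n[0].replace('s','s' if n=='scene' else 'd')+'6.png')
    for A,c,l in blobs(yel(f),8): print(n,A,c,plane(n,[c],86).round(1))
    v,u=np.nonzero(red(f));P=plane(n,np.c_[u,v],72)[:,:2];r=P-D;k=(np.hypot(*r.T)<152);print(P[k].mean(0))
cv2.imwrite('pics/fin6.png',np.vstack([cv2.resize(a,(520,300)),cv2.resize(b,(520,300))]))"
```

```text
scene t 25.625 mark n 71 ang deg 15.8 rmean 113.4
side t 25.675 mark n 48 ang deg 14.5 rmean 115.8
scene t 25.725 mark n 71 ang deg 15.8 rmean 113.5
t 25.775 phi -2.063 r 70.6 p [ 519.7 -236.6  262. ] F [  2.8   4.6 -16.1] rot [-3.14   0.031  0.264] op 0.337
[[[0.0, 0.0, 2.0],0,0]]
scene 58 [242.  267.2] [[676.1 103.1  86. ]]
[628.03831813 113.40896667]
side 35 [224.8 200. ] [[676.2  97.3  86. ]]
[631.08548986 111.50809608]
```

View pics/fin6.png

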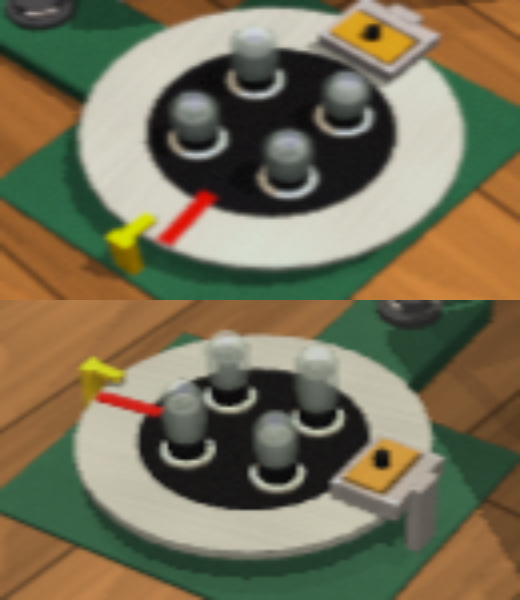

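The disc is at rest with the red line about 8° past the pointer, counter-clockwise. In the upper (scene) half of the crop the line is at about (188,218) and the pointer tip at (153,220). I'll give a short reverse pulse.

```bash
python3 -c "
from stop import *
outlook(0,0,0,0,[[.1,.15,.15,.05],[.1,.18,.18,.08],[.1,.2,.2,.1],[.1,.2,.2,.2,.1],[.1,.25,.25,.1],[.1,.22,.22,.22,.1]])
rows([-.1,-.2,-.2,-.2,-.1])
rows([-.1,-.22,-.22,-.22,-.1])"
```

```text
[0.1, 0.15, 0.15, 0.05] 4.5 | [0.1, 0.18, 0.18, 0.08] 6.8 | [0.1, 0.2, 0.2, 0.1] 8.6 | [0.1, 0.2, 0.2, 0.2, 0.1] 13.8 | [0.1, 0.25, 0.25, 0.1] 12.1 | [0.1, 0.22, 0.22, 0.22, 0.1] 16.1 | 
t 25.775 phi -2.063 r 70.6 p [ 519.7 -236.6  262. ] F [  2.8   4.6 -16.1] rot [-3.14   0.031  0.264] op 0.337
[[[-4.8, -5.0, 0.4],0,0], [[-8.1, -11.4, 0.4],0,0], [[-5.6, -12.8, 0.4],0,0], [[-3.0, -13.7, 0.4],0,0], [[-0.5, -7.0, 0.4],0,0]]
t 25.775 phi -2.063 r 70.6 p [ 519.7 -236.6  262. ] F [  2.8   4.6 -16.1] rot [-3.14   0.031  0.264] op 0.337
[[[-4.8, -5.0, 0.4],0,0], [[-8.7, -12.6, 0.4],0,0], [[-5.8, -14.2, 0.4],0,0], [[-2.5, -15.2, 0.4],0,0], [[-0.0, -7.0, 0.4],0,0]]
```

Call:
step_arm([
  [[-4.8, -5.0, 0.2], 0, 0],
  [[-8.1, -11.4, 0.2], 0, 0],
  [[-5.6, -12.8, 0.2], 0, 0],
  [[-1.9, -6.7, 0.2], 0, 0],
  [[0, 0, 0], 0, 0],
  [[0, 0, 0], 0, 0],
  [[0, 0, 0], 0, 0],
  [[0, 0, 0], 0, 0],
])

```text
clock: 26.78
eef_pos: [492.7, -202.5, 262.0]
tcp_rot: [3.14, 0.026, 0.263]
contact_force: [5.1, 1.7, -21.8]
opening: 0.337
```

```bash
python3 -c "
from stop import *
mark('scene','pics/s7.png');mark('side','pics/d7.png');mark();rows([0.])
a=cv2.imread('pics/s7.png')[190:290,210:340];b=cv2.imread('pics/d7.png')[180:270,200:330]
cv2.imwrite('pics/fin7.png',np.vstack([cv2.resize(a,(520,300)),cv2.resize(b,(520,300))]))"
```

```text
scene t 26.775 mark n 58 ang deg 2.7 rmean 105.7
side t 26.825 mark n 23 ang deg 1.3 rmean 122.6
scene t 26.875 mark n 58 ang deg 2.7 rmean 105.7
t 26.925 phi -2.713 r 70.6 p [ 488.9 -203.7  262. ] F [  5.8   2.  -21.3] rot [3.14  0.026 0.263] op 0.337
[[[0.0, 0.0, 2.0],0,0]]
```

View pics/fin7.png

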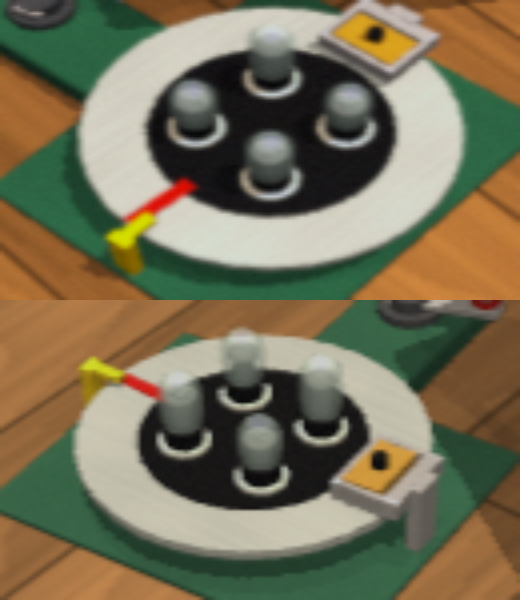

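The line now lies almost under the pointer: in the scene half its outer part reaches (128,218) and the tip is at (153,218). I'll measure the remaining angle on the part of the line that isn't hidden.

Run:
```python
from plan import *
for n,k in(("scene","s"),("side","d")):
    for i in "67":
        f=cv2.imread(f"pics/{k}{i}.png");v,u=np.nonzero(red(f));P=plane(n,np.c_[u,v],72)[:,:2]-D;r=np.hypot(*P.T)
        for lo,hi in((82,104),(82,152)):
            q=(r>lo)&(r<hi);print(n,i,lo,hi,q.sum(),np.degrees(np.arctan2(*P[q].mean(0)[::-1])).round(1) if q.any() else None)
    v,u=np.nonzero(yel(f));P=plane(n,np.c_[u,v],90)[:,:2]-D;r=np.hypot(*P.T);P=P[r<200];r=r[r<200]
    o=np.argsort(r)
    for j in (slice(0,6),slice(6,14),slice(14,24)): print(n,"pointer r",r[o[j]].mean().round(1),"ang",np.degrees(np.arctan2(*P[o[j]].mean(0)[::-1])).round(1))
```

```text
scene 6 82 104 26 15.7
scene 6 82 152 71 15.8
scene 7 82 104 29 2.8
scene 7 82 152 58 2.7
scene pointer r 140.6 ang 8.0
scene pointer r 146.8 ang 7.7
scene pointer r 154.1 ang 7.8
side 6 82 104 15 14.4
side 6 82 152 48 14.5
side 7 82 104 0 None
side 7 82 152 23 1.3
side pointer r 137.1 ang 7.0
side pointer r 146.6 ang 6.4
side pointer r 157.8 ang 6.7
```

```bash
python3 -c "
from stop import *
outlook(0,0,0,0,[[.1,.14,.14,.05],[.1,.14,.14]])
rows([.1,.14,.14,.05])"
```

```text
[0.1, 0.14, 0.14, 0.05] 3.9 | [0.1, 0.14, 0.14] 3.3 | 
t 26.925 phi -2.713 r 70.6 p [ 488.9 -203.7  262. ] F [  5.8   2.  -21.3] rot [3.14  0.026 0.263] op 0.337
[[[1.5, 6.8, 0.5],0,0], [[3.2, 9.2, 0.5],0,0], [[4.5, 8.7, 0.5],0,0], [[1.9, 2.9, 0.5],0,0]]
```

Call:
step_arm([
  [[1.5, 6.8, 0.3], 0, 0],
  [[3.2, 9.2, 0.3], 0, 0],
  [[4.5, 8.7, 0.3], 0, 0],
  [[1.9, 2.9, 0.3], 0, 0],
  [[0, 0, 0], 0, 0],
  [[0, 0, 0], 0, 0],
  [[0, 0, 0], 0, 0],
  [[0, 0, 0], 0, 0],
])

```text
clock: 27.92
eef_pos: [509.9, -225.7, 261.9]
tcp_rot: [3.14, 0.026, 0.264]
contact_force: [2.1, 1.9, -11.8]
opening: 0.333
```

```bash
python3 -c "
from stop import *
mark('scene','pics/s8.png');mark('side','pics/d8.png');mark();rows([0.])"
```

```text
scene t 27.925 mark n 67 ang deg 10.3 rmean 109.5
side t 27.975 mark n 42 ang deg 8.5 rmean 118.6
scene t 28.025 mark n 67 ang deg 10.3 rmean 109.5
t 28.075 phi -2.3 r 70.6 p [ 506.1 -226.9  261.9] F [  1.9   1.9 -12.7] rot [3.14  0.026 0.264] op 0.336
[[[0.0, 0.0, 1.9],0,0]]
```

The mark is now about 2° past the pointer in both views, roughly 5 mm, which is inside the 15 mm tolerance. I'll let go and lift straight up.

Call:
step_arm([
  [[0, 0, 0], 0, 1],
  [[0, 0, 0], 0, 1],
  [[0, 0, 0], 0, 1],
  [[0, 0, 0], 0, 1],
  [[0, 0, 0], 0, 1],
  [[0, 0, -15], 0, 1],
  [[0, 0, -30], 0, 1],
  [[0, 0, -40], 0, 1],
  [[0, 0, -40], 0, 1],
  [[0, 0, 0], 0, 1],
  [[0, 0, 0], 0, 1],
])

```text
clock: 29.45
eef_pos: [513.8, -225.4, 398.1]
tcp_rot: [3.134, 0.02, 0.264]
contact_force: [-0.7, -0.4, -0.2]
opening: 1.001
```

```bash
python3 -c "
from stop import *
mark('scene','pics/s9.png');mark('side');mark();s=sense();print(s['eef_pos'],s['contact_force'],s['qvel'].round(3),s['clock'])"
```

```text
scene t 29.45 mark n 67 ang deg 10.3 rmean 109.5
side t 29.5 mark n 42 ang deg 8.5 rmean 118.6
scene t 29.55 mark n 67 ang deg 10.3 rmean 109.5
[ 513.83859293 -225.45787529  397.15140412] [ 0.16160749 -0.55736679 -0.58181607] [-0.001  0.007  0.003 -0.     0.001  0.001] 29.6
```

View pics/s9.png

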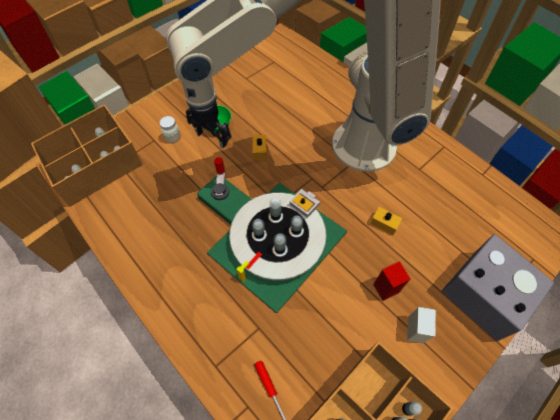

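The picture shows the gripper clear above the crank at (212,125), with the knob at (220,163) free. The red line at (252,260) meets the pointer at (241,268), and the cartons, bowl and jar are where they were. I'll hand in.

```bash
python3 -c "
from rig import *
print(sign_off())"
```

```text
the job is handed in; nothing more can be done
None
```

I turned the crank, held the turntable at speed, stopped it with the red line about 5 mm from the pointer, let go and handed the job in. The run took about 30 s of the 69 s allowed.

- **First grip:** the knob sat about 10 mm off-centre in the pads on the first grasp. I stopped after a short turn (the disc had moved about 32°), regripped and began the real spin-up.
- **Speed:** from about 8.5 s to 23.3 s the disc averaged 1.52–1.61 rad/s between pictures, which is 3.9–4.1 s per turn. This includes one stretch from 15.5 to 21.8 s without camera pauses, averaging 1.52 rad/s. Individual picture pauses of 0.05 s may have dipped the speed briefly to about 1.4 rad/s. My model's peak estimate was about 1.77 rad/s, below the 2.09 limit.
- **Stop:** the disc came to rest about 8° past the pointer. I corrected it with one reverse and one forward crank pulse. These final readings matched before and after letting go:

| View | Mark angle | Pointer angle | Difference |
|---|---|---|---|
| scene | 10.3° | 7.8° | 2.5° |
| side | 8.5° | 6.7° | 1.8° |

- **Cautions:** the two views differ by 1–2° in absolute angle, but they agree on the gap to the pointer. The highest force I read at the wrist was about 30 N, but I only read it at the end of each move.
- **Bystanders:** the cartons, bowl, jar and brake weight looked undisturbed in the last picture.

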